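# Load the sample carriage and index it to the light head

### The job

Stand one of the two small sample jars upright in each pocket of the blue carriage. Then pull the red lock knob up, slide the carriage along its rail by one hole, to the hole in line with the white and green light head (not towards the plain grey block), and let the lock pin drop fully home in that hole. The job finishes while holding: end with the fingers still gripping the red knob, pin home, and with both jars still in their pockets; leave the loose cup, cap and spatula where they are.

Things in the scene. Friction and masses are not known exactly. Their poses are not given: they have to be found in the camera images.
- jar_a_center (a point): Centre (32 mm above its underside) of a capped sample jar standing upright loose on the bench, green contents, clear upper wall, white cap: a plain cylinder 34 mm in diameter and 64 mm high, z axis up, 50 to 100 g. Either jar may go in either pocket.
- jar_b_center (a point): Centre of the second capped sample jar, same size, brick-red contents.
- pocket_left (a point): Centre of the floor of the round pocket at the rail's +y side of the blue carriage: 38 mm in diameter, 20 mm deep, axis vertical. Its floor is 38 mm above the bench and the carriage's top face 58 mm above the bench, so a seated jar stands 44 mm proud. Moves with the carriage.
- pocket_right (a point): The same for the pocket at the rail's -y side, 72 mm from the other pocket. Each pocket centre is 55 mm farther along the rail's x than the knob's axis and 36 mm to one side of it.
- knob (a point): Centre of the red lock knob on the carriage's front ear: a cylinder 28 mm in diameter, 24 mm high, axis vertical; this centre is 74 mm above the bench with the pin home. Below the knob is a 20 mm thick steel bushing whose foot is the ear (30 mm wide along the rail's y, top 46 mm above the bench); nothing stands to the two sides of the knob along the rail's y, so pinch it from above along that line. The knob rises with the plunger and travels with the carriage.
- plunger (a joint): Lift of the lock knob and its 10 mm pin in m: 0 = pin fully home, up to 0.022 = top stop. A spring pulls it down (about 4.5 N at home, 8 N at the top). The pin reaches 13 mm into its hole, so it must be lifted at least 14 mm to slide the carriage; let down between holes it rests on the strip at about 0.013.
- carriage (a joint): Position of the carriage along the rail's y in m, between stops at -0.085 and 0.085. Starts locked at 0. Index holes at -0.08, -0.04, 0, 0.04 and 0.08 (13 mm wide, 1.5 mm play each way). The wanted one is the hole (0.04 or -0.04) in line with the light head. Slides with about 1 to 2 N of friction.
- rail: White base plate 130 mm x 260 mm with the aluminium strip of five index holes on its front edge (45 mm towards -x of the origin, strip top 28 mm high). Origin on the bench under the plate's middle; its y axis is the sliding direction, x points away from the robot. Fixed.
- light_head: White block with a green top and a yellow centre line, 50 x 60 x 57 mm, fixed behind the rail (105 mm along the rail's x). Origin at the centre of its underside, axes parallel to the rail's. It is 40 mm to the rail's +y or -y side of the middle; the wanted hole lies at the same rail y as its origin.
- blank_block: Plain grey block of the same size, fixed on the other side. Not the target.
- cup_rim (a point): Bystander: centre of the mouth of a loose clear cup, 48 mm in diameter, 55 mm high. Leave alone.
- cap: Bystander: loose white cap, 44 mm in diameter, 10 mm high, origin at its underside. Leave alone.
- spatula_grip (a point): Bystander: grip of a loose 200 mm spatula lying on the bench. Leave alone.
Not all that is in view belongs to the job. Leave any pink or purple look-alike of the part that bears jar_b_center alone.

How it is judged:
By the outcome, as a careful person would: the job done as asked, in the order asked, and still so for the second after the job is handed in, while the arm keeps its last pose, push and grip.
It also fails if it takes over 67 s, if anything falls off the work surface, if the arm or the gripper's body presses on something with over 40 N, if the wrist force passes 120 N, or if a joint passes its speed limit or range.

### The arm

A 7-joint arm with a two-finger parallel gripper is mounted at the origin on the work surface. World frame = base frame: x ahead of the robot, y to its left, z up, the work surface at z = 0. Lengths are in m, angles in rad, forces in N, time in s.
With the tool pointing down it reaches from about 0.425 to 0.875 m from the base axis. Payload 4.7 kg.
Tool frame: the origin (TCP) lies at the centre of the arm's flange, where the gripper is bolted on; the fingertips stand 182 mm ahead of it and the grasp point (between the pads) lies 164 mm ahead of it; x points along the fingers, y is the direction in which the jaws open and shut, and the axes are right-handed (so a half turn about x gives the same grasp; the last joint's range is limited). The gripper opens to 87 mm and grips with 3 to 60 N. Pads are 19 mm wide; open, the fingers measure 117 mm over their backs; the gripper's body (75 mm by 190 mm) begins 51 mm behind the grasp point.
Start: joints at [-1.107, 0.321, -0.07, 1.45, 0.023, 1.371, -0.057], TCP at [0.283, 0.585, 0.405] pointing down, gripper open.
Joint ranges: [-2.86, 2.86], [-0.3, 2.09], [-1.38, 1.24], [0.06, 2.45], [-1.56, 4.7], [0.09, 2.05], [-2.69, 2.69]. Speed limits (rad/s): [2.57, 2.57, 3.14, 3.14, 3.14, 3.14, 3.14].

### API

Orientations are given as a rotation vector (axis times angle).
In Python, from bench import ctrl gives the robot as it stands.
- The arm moves only by the shell command python3 -m crank 'ROWS' [FORCE]. ROWS is JSON, one flat list of numbers, 7 for each row, row after row: the shift along the tool's x, y, z in mm, then the turn, a rotation vector about the tool's x, y, z in rad, then the finger opening in mm, from 0 to 87. A call has exactly 5 rows; each row shifts and turns the commanded pose from where the row before left it, along the tool's axes as they then stand; what a row does not reach is not made up. A row lasts 1/8 s, in which the tool goes at most 62.5 mm and 10.7 degrees, less where a joint would pass 70% of its speed; a pose out of reach is approached as far as the arm can. A call with a gripper value outside its range is refused whole. The fingers move at their own pace and stop on an object; FORCE is the grip in N (left out, the last holds). Time passes only in rows, so rows that do not move let the fingers close, or fill a call up. It gives the time, the measured TCP pose, the force and the opening at its end, in the units of the state.
- ctrl.get_state(): the state, without advancing time (a new reading comes with each control period).
- ctrl.get_image(name): name is "side" or "top"; returns the picture (400x640x3 uint8, red, green, blue); there is no depth.
- ctrl.camera_params(name): a dict with "K" (3x3 intrinsics, pixels), "k1" (the pictures are not rectified: a ray, as slopes to the right and down, at radius r is drawn at 1 + k1 r^2 times it, then the intrinsics apply), "world_to_cam" (4x4, takes a point from world to camera coordinates). Camera axes: x right, y down, z forward; pixel columns grow to the right and rows downward; lengths in m; the calibration is good to about 2 mm. A picture is of the moment at which its call begins. camera_params takes no time and is no camera call.
- ctrl.close_job(): hands the job in, once; it reports no verdict.
Trained networks look in the newest picture that a camera, given by its name, has taken for a name from the list of things; names that differ only in an ending like _2 or _b are one class to them, and where a whole thing is asked for, a point or a joint stands for the part that bears it (a point fixed in the world has none). Each returns a list of dicts, best first, with "confidence" (0 to 1); they miss things now and then, are a little off and sometimes report something else, mostly with a low value. They report only what shows in the picture. A call takes as long as a camera call. They do not tell look-alikes from the thing itself.
- ctrl.regions_of(camera, target): "region" (400x640 bool, what is visible of it) and "at" ([column, row] in pixels, amid what is visible of it).
- ctrl.mark_of(camera, target): "at" ([column, row] in pixels: a listed point, or the origin of a listed thing).
The state is a dict: "time": time; "joint_positions": joint angles; "qd": joint speeds; "joint_torque": joint torques, N m; "position": TCP position; "tool_rot": TCP orientation; "ft_force": force on the tool from outside, world axes, zero at the start; "torque": the same for the moment, N m; "grip_width": opening from 0.0 (shut) to 1.0 (fully open).
Only numpy, scipy, OpenCV 4.12 (cv2) and the standard library are available. Lean on these libraries where they do the work, as an engineer would, in place of code of your own. Each camera call takes 0.05 s, during which the arm holds its last target.

## Working session

There is one attempt and no reset: what is moved stays moved. The work goes in short steps, Python scripts to look and compute and a shell command to move; the robot and the scene stay as the last step left them, time stands still between calls to the robot, and variables do not carry over. Pictures are saved under pics/ and viewed, and the job is handed in when it is done.

```bash
ls; mkdir -p pics; python3 - <<'E'
from bench import ctrl
import cv2,numpy as np
s=ctrl.get_state();print({k:np.round(v,3).tolist() for k,v in s.items()})
for n in("top","side"):
    im=ctrl.get_image(n);cv2.imwrite(f"pics/{n}0.png",im[:,:,::-1])
    p=ctrl.camera_params(n);print(n,np.round(p["K"],1).tolist(),p["k1"],np.round(p["world_to_cam"],3).tolist())
E
```

```text
pics
{'time': 0.0, 'joint_positions': [-1.107, 0.322, -0.07, 1.452, 0.023, 1.371, -0.057], 'qd': [-0.001, 0.0, 0.0, -0.001, -0.0, -0.001, -0.0], 'joint_torque': [-0.0, -49.128, -0.404, -31.252, -0.064, 0.044, 0.0], 'position': [0.283, 0.585, 0.404], 'tool_rot': [0.351, 1.542, -0.354], 'ft_force': [-0.002, 1.068, -0.649], 'torque': [0.005, -0.044, -0.059], 'grip_width': 1.0}
top [[429.1, 0.0, 321.8], [0.0, 429.1, 189.8], [0.0, 0.0, 1.0]] -0.09648354388772451 [[-0.02, -1.0, -0.022, -0.008], [-0.992, 0.023, -0.125, 0.546], [0.125, 0.019, -0.992, 0.999], [0.0, 0.0, 0.0, 1.0]]
side [[420.5, 0.0, 321.7], [0.0, 420.5, 202.5], [0.0, 0.0, 1.0]] 0.03443194977306879 [[0.924, -0.381, -0.009, -0.521], [-0.249, -0.586, -0.771, 0.203], [0.289, 0.715, -0.637, 0.928], [0.0, 0.0, 0.0, 1.0]]
```

View pics/top0.png

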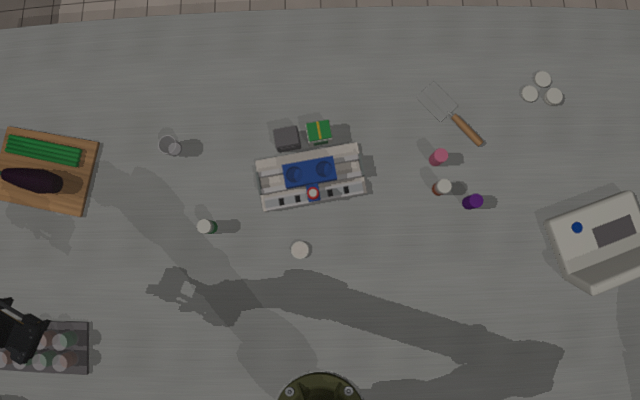

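View pics/side0.png

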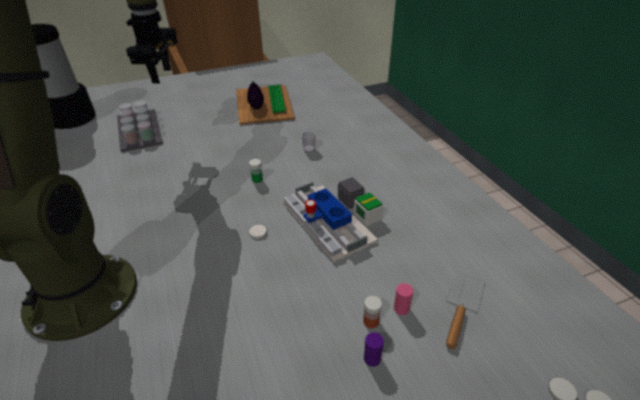

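The top view shows the green jar at (206,226) and the brick-red jar at (443,187). Things that could be mistaken for jar B are the pink one at (439,157), the purple one at (473,201) and the rack jars around (40,350). The rail is at (313,178), with the light head at (319,131) to the right of the grey block at (287,138). The cup is at (170,146) and the cap at (300,250).

In the side view the green jar is at (256,170) and the red jar at (373,312). Pink is at (403,299) and purple at (373,348).

Next I'll run the networks, triangulate, and take a close crop.

```bash
cat > h.py <<'E'
from bench import ctrl
import cv2,numpy as np
from scipy.optimize import least_squares
P={n:ctrl.camera_params(n) for n in("top","side")}
def proj(n,X):
    p=P[n];M=np.array(p["world_to_cam"]);K=np.array(p["K"])
    c=M[:3,:3]@np.array(X)+M[:3,3];a=c[:2]/c[2];a=a*(1+p["k1"]*(a@a));return K[:2,:2]@a+K[:2,2]
def tri(t,s):
    r=least_squares(lambda X:np.r_[proj("top",X)-t,proj("side",X)-s],[.6,0,.05]);return r.x,np.abs(r.fun).max()
def atz(n,px,z):
    r=least_squares(lambda q:proj(n,[q[0],q[1],z])-px,[.6,0]);return r.x
def snap(tag,boxes={}):
    for n in("top","side"):
        im=ctrl.get_image(n)[:,:,::-1].copy();cv2.imwrite(f"pics/{n}_{tag}.png",im)
        if n in boxes:
            x0,y0,x1,y1=boxes[n];cv2.imwrite(f"pics/{n}_{tag}_c.png",cv2.resize(im[y0:y1,x0:x1],None,fx=5,fy=5,interpolation=cv2.INTER_CUBIC))
E
python3 - <<'E'
from h import *
np.set_printoptions(precision=4,suppress=True)
for t in["jar_a_center","jar_b_center","pocket_left","pocket_right","knob","light_head","blank_block","rail"]:
    d={n:[(np.round(e["at"],1).tolist(),round(e["confidence"],2)) for e in ctrl.mark_of(n,t)] for n in P}
    print(t,d)
    if d["top"] and d["side"]: print("   ",*tri(d["top"][0][0],d["side"][0][0]))
a=cv2.imread("pics/top0.png")[110:220,180:490];cv2.imwrite("pics/c1.png",cv2.resize(a,None,fx=2.5,fy=2.5,interpolation=2))
a=cv2.imread("pics/side0.png")[140:370,230:430];cv2.imwrite("pics/c2.png",cv2.resize(a,None,fx=2.5,fy=2.5,interpolation=2))
E
```

```text
jar_a_center {'top': [([204.7, 225.1], 0.81)], 'side': [([459.6, 321.5], 0.74), ([255.6, 168.8], 0.64), ([309.9, 135.3], 0.61)]}
    [ 1.1908  0.6717 -1.8853] 89.48619907511755
jar_b_center {'top': [([299.6, 252.0], 0.58), ([439.5, 189.4], 0.56), ([437.0, 157.5], 0.49)], 'side': [([401.8, 297.1], 0.76), ([371.3, 313.1], 0.72), ([373.0, 351.0], 0.56), ([327.9, 220.9], 0.18)]}
    [ 0.6167  0.0072 -0.3871] 67.34396067983167
pocket_left {'top': [([292.6, 177.1], 0.64), ([464.8, 126.6], 0.36)], 'side': [([319.8, 201.8], 0.88), ([372.5, 309.7], 0.43)]}
    [0.578  0.0501 0.0398] 0.36978403655575676
pocket_right {'top': [([322.7, 168.7], 0.86)], 'side': [([337.4, 217.6], 0.69)]}
    [ 0.5968 -0.0227  0.0375] 0.1703272645018501
knob {'top': [([312.4, 192.1], 0.48)], 'side': [([311.0, 208.7], 0.72)]}
    [0.5363 0.0021 0.0678] 0.014827337086160242
light_head {'top': [([321.7, 134.7], 0.92), ([207.6, 222.5], 0.45)], 'side': [([367.3, 218.0], 0.65)]}
    [ 0.6874 -0.0207  0.0038] 0.8494813985614087
blank_block {'top': [([287.7, 138.7], 0.92)], 'side': [([351.3, 202.0], 0.96), ([256.1, 171.1], 0.4), ([321.4, 201.9], 0.27)]}
    [ 0.6823  0.0662 -0.006 ] 0.677463352467953
rail {'top': [([311.5, 180.5], 0.58)], 'side': []}
```

View pics/c1.png

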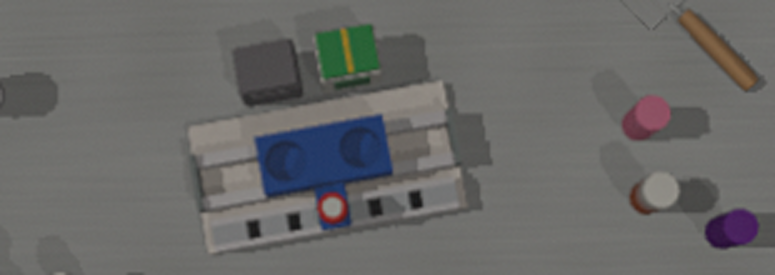

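View pics/c2.png

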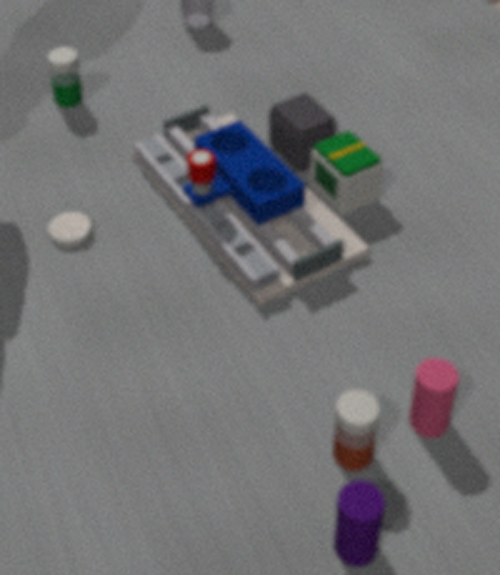

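The crops confirm the choice: jar A has the green lower half and white cap, and jar B has the white cap with brick-red contents. The pink and purple cylinders are plain. The light head is on the rail's −y side. Next I'll fit the rail pose and the jar positions.

```bash
cat > fit.py <<'E'
from h import *
np.set_printoptions(precision=4,suppress=True)
obs=[("top",(10,36,38),(292.6,177.1)),("top",(10,-36,38),(322.7,168.7)),("top",(-45,0,74),(312.4,192.1)),("top",(105,-40,0),(321.7,134.7)),("top",(105,40,0),(287.7,138.7)),
("side",(10,36,38),(319.8,201.8)),("side",(10,-36,38),(337.4,217.6)),("side",(-45,0,74),(311,208.7)),("side",(105,-40,0),(367.3,218)),("side",(105,40,0),(351.3,202))]
def W(q,l):
    c,s=np.cos(q[2]),np.sin(q[2]);l=np.array(l)/1000;return np.array([q[0]+c*l[0]-s*l[1],q[1]+s*l[0]+c*l[1],l[2]])
f=lambda q:np.concatenate([proj(n,W(q,l))-p for n,l,p in obs])
r=least_squares(f,[.58,.01,.2],loss="soft_l1");print(r.x,f(r.x).reshape(-1,2))
q=r.x
E
python3 - <<'E'
from fit import *
for n,l in(("pl",(10,36,38)),("pr",(10,-36,38)),("knob",(-45,0,74)),("L",(105,-40,0))):print(n,W(q,l))
print("jarA",*tri((204.7,225.1),(255.6,168.8)),"jarB",*tri((439.5,189.4),(371.3,313.1)))
# white caps / bodies by colour
for n,t in(("top","a"),("side","a"),("top","b"),("side","b")):
    c={"topa":(205,226),"sidea":(256,168),"topb":(443,187),"sideb":(372,308)}[n+t]
    print(n,t,[(np.round(e["at"],1),e["region"].sum(),round(e["confidence"],2),[np.where(e["region"].any(1-k))[0][[0,-1]] for k in(1,0)]) for e in ctrl.regions_of(n,f"jar_{t}_center")])
def overlay(n,box,fn,k=6):
    im=cv2.imread(f"pics/{n}0.png");x0,y0,x1,y1=box
    a=cv2.resize(im[y0:y1,x0:x1],None,fx=k,fy=k,interpolation=2)
    def pl(X,col):
        pts=np.array([(proj(n,x)-(x0-.5,y0-.5))*k for x in X]).astype(np.int32);cv2.polylines(a,[pts],True,col,1)
    th=np.linspace(0,2*np.pi,24)
    for cx,cy,R,z in((10,36,19,58),(10,-36,19,58),(-45,0,14,86)):
        pl([W(q,(cx+R*np.cos(u),cy+R*np.sin(u),z)) for u in th],(0,255,255))
    for yy in(-40,40): pl([W(q,(105+i,yy+j,57)) for i,j in((25,30),(25,-30),(-25,-30),(-25,30))],(255,255,0))
    for yy in(-80,-40,40,80): pl([W(q,(-45+i,yy+j,28)) for i,j in((6.5,6.5),(6.5,-6.5),(-6.5,-6.5),(-6.5,6.5))],(0,255,255))
    cv2.imwrite(f"pics/{fn}.png",a)
overlay("top",(245,115,375,215),"ovt");overlay("side",(275,170,390,265),"ovs")
E
```

```text
[0.5801 0.0096 0.1428] [[ 1.5484 -3.0654]
 [ 0.8613  0.4477]
 [-0.59    0.022 ]
 [-2.4225  0.3333]
 [ 0.4374  1.5201]
 [ 2.5584  0.7272]
 [-0.4426  0.5243]
 [-0.4891 -2.1015]
 [ 0.5795 -0.6568]
 [-0.1816 -1.013 ]]
pl [0.5849 0.0466 0.038 ]
pr [ 0.5952 -0.0246  0.038 ]
knob [0.5356 0.0032 0.074 ]
L [ 0.6898 -0.0151  0.    ]
jarA [0.4653 0.2641 0.0388] 0.2566395428604835 jarB [ 0.5434 -0.3052  0.0302] 1.222494281560273
top a [(array([203.4, 224.6]), np.int64(258), 0.83, [array([196, 217]), array([219, 233])]), (array([299.8, 251.3]), np.int64(238), 0.62, [array([291, 308]), array([241, 257])])]
side a [(array([256.2, 167.6]), np.int64(224), 0.75, [array([250, 262]), array([159, 182])])]
top b [(array([441. , 187.8]), np.int64(206), 0.76, [array([433, 450]), array([179, 194])]), (array([473.3, 199.2]), np.int64(247), 0.6, [array([462, 482]), array([194, 209])]), (array([436.1, 157.1]), np.int64(220), 0.51, [array([429, 447]), array([149, 165])])]
side b [(array([373.4, 313.3]), np.int64(464), 0.89, [array([363, 380]), array([296, 327])]), (array([371.4, 349. ]), np.int64(591), 0.87, [array([363, 383]), array([332, 366])]), (array([402.1, 294.7]), np.int64(486), 0.71, [array([393, 413]), array([283, 313])])]
```

View pics/ovt.png

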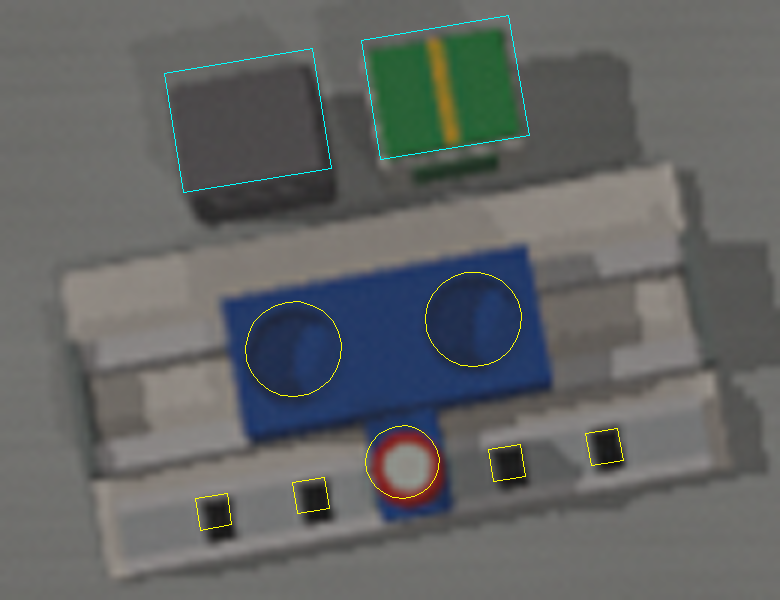

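View pics/ovs.png

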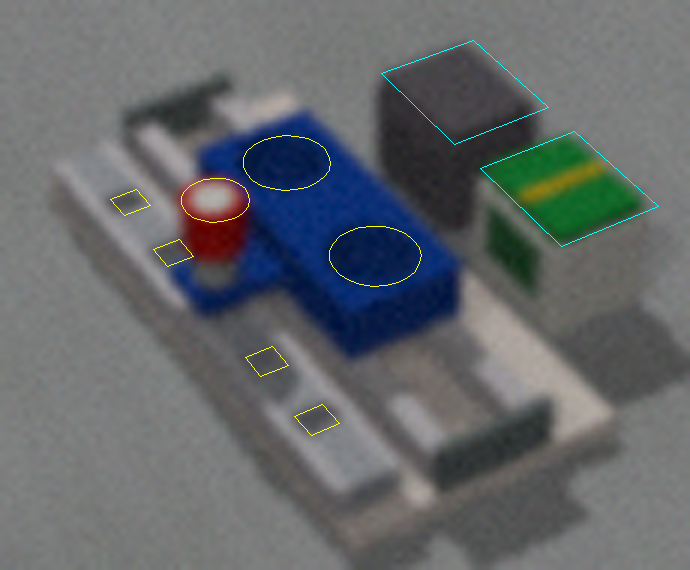

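The overlay fits the side view, but in the top view everything sits about 1 px (2 mm) off, which is within the calibration error. I'll refine with points read from the pictures and get the tool frame.

```bash
cat >> fit.py <<'E'
def tp(x,y):return (x/6+245-.5+.08,y/6+115-.5+.08)
def sp(x,y):return (x/6+275-.5+.08,y/6+170-.5+.08)
H=[(-45,80,28),(-45,40,28),(-45,-40,28),(-45,-80,28),(-45,0,86)]
tobs=list(zip(H,[tp(219,519),tp(316,502),tp(509,468),tp(607,450),tp(406,466)]))
sobs=list(zip(H,[sp(131,203),sp(176,252),sp(268,361),sp(318,421),sp(215,199)]))
def ff(q,o):return np.concatenate([proj(n,W(q,l))-p for n,oo in o for l,p in oo])
qt=least_squares(ff,q,args=([("top",tobs)],)).x;qs=least_squares(ff,q,args=([("side",sobs)],)).x
qq=least_squares(ff,q,args=([("top",tobs),("side",sobs)],)).x
E
python3 - <<'E'
from fit import *
from scipy.spatial.transform import Rotation as R
print(qt,qs,qq)
for n,l in(("pl",(10,36,38)),("pr",(10,-36,38)),("knob",(-45,0,74)),("L",(105,-40,0))):print(n,W(qt,l),W(qs,l),W(qq,l))
s=ctrl.get_state();M=R.from_rotvec(s["tool_rot"]).as_matrix();print(s["time"],s["position"]);print(M)
for n,a,b in(("pink",(437,157.4),(401.8,297)),("purp",(473,200),(373,350))):print(n,*tri(a,b))
# jars: white cap centroid & full extents
for n,b in(("top",(190,210,225,245)),("top",(425,170,460,205)),("side",(240,150,275,190)),("side",(355,285,390,335))):
    im=cv2.imread(f"pics/{n}0.png");x0,y0,x1,y1=b;a=im[y0:y1,x0:x1].astype(int)
    m=(a.min(2)>125)&(a.max(2)-a.min(2)<45);ys,xs=np.where(m);print(n,m.sum(),xs.mean()+x0,ys.mean()+y0,xs.min()+x0,xs.max()+x0,ys.min()+y0,ys.max()+y0)
ims=[cv2.resize(cv2.imread(f"pics/{n}0.png")[b[1]:b[3],b[0]:b[2]],(360,360),interpolation=2) for n,b in(("top",(190,208,226,244)),("top",(425,170,461,206)),("side",(236,150,276,190)),("side",(350,288,394,332)))]
cv2.imwrite("pics/jars.png",np.vstack([np.hstack(ims[:2]),np.hstack(ims[2:])])[:600*2])
cv2.imwrite("pics/jars.png",cv2.resize(np.vstack([np.hstack(ims[:2]),np.hstack(ims[2:])]),(600,600)))
E
```

```text
[0.5801 0.0096 0.1428] [[ 1.5484 -3.0654]
 [ 0.8613  0.4477]
 [-0.59    0.022 ]
 [-2.4225  0.3333]
 [ 0.4374  1.5201]
 [ 2.5584  0.7272]
 [-0.4426  0.5243]
 [-0.4891 -2.1015]
 [ 0.5795 -0.6568]
 [-0.1816 -1.013 ]]
[0.5778 0.0084 0.1542] [0.5807 0.009  0.1412] [0.579  0.0084 0.1491]
pl [0.5821 0.0456 0.038 ] [0.5855 0.0461 0.038 ] [0.5836 0.0455 0.038 ]
pr [ 0.5932 -0.0256  0.038 ] [ 0.5957 -0.0252  0.038 ] [ 0.5943 -0.0257  0.038 ]
knob [0.5333 0.0015 0.074 ] [0.5361 0.0027 0.074 ] [0.5345 0.0017 0.074 ]
L [ 0.6877 -0.015   0.    ] [ 0.6903 -0.0158  0.    ] [ 0.6888 -0.0155  0.    ]
1.1 [0.2826 0.5854 0.4048]
[[ 0.0001  0.4347  0.9006]
 [ 0.0001  0.9006 -0.4347]
 [-1.      0.0001  0.    ]]
pink [ 0.6178 -0.3002  0.0393] 0.10015578369919353
purp [ 0.51   -0.3821  0.036 ] 0.936776409690026
top 140 203.1142857142857 225.82142857142858 197 209 219 232
top 138 444.036231884058 185.32608695652175 438 450 179 192
side 139 259.41007194244605 169.41007194244605 242 274 158 189
side 444 372.3738738738739 299.20045045045043 355 389 285 333
```

View pics/jars.png

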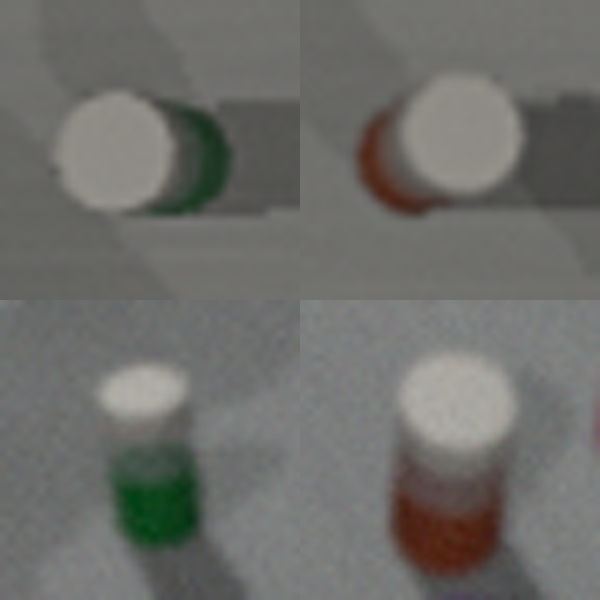

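```bash
python3 - <<'E'
from h import *
np.set_printoptions(precision=4,suppress=True)
for j,t,s in(("A",(203.1,225.8),(254.6,161.5)),("B",(444,185.3),(372.7,302.5))):
    print(j,tri(t,s),atz("top",t,.064),atz("side",s,.064))
E
```

```text
A (array([0.4631, 0.2592, 0.0678]), np.float64(0.13883859465383352)) [0.463  0.2604] [0.4646 0.2648]
B (array([ 0.5457, -0.3063,  0.0654]), np.float64(0.010417636126248908)) [ 0.5458 -0.3067] [ 0.5463 -0.3054]
```

```bash
cat > go.py <<'E'
# usage: go.py x y z(grasp point)  -> remaining shift in tool axes mm, yaw err
import sys
from h import *
from scipy.spatial.transform import Rotation as R
s=ctrl.get_state();M=R.from_rotvec(s["tool_rot"]).as_matrix();g=np.array(s["position"])+M@[.164,0,0]
t=np.array(list(map(float,sys.argv[1:4])))
print("t",round(s["time"],2),"grasp",np.round(g,4),"tool shift mm",np.round(M.T@(t-g)*1000,1),"jaw deg",round(np.degrees(np.arctan2(M[1,1],M[0,1])),2),"tilt",np.round(M[:,0],4),"F",np.round(s["ft_force"],1),"w",round(s["grip_width"]*87,1),"q7",round(s["joint_positions"][6],2))
E
python3 -m crank '[0,-34,49,-0.15,0,0,60, 0,-34,49,-0.15,0,0,60, 0,-34,49,-0.15,0,0,60, 0,-30,40,-0.149,0,0,60, 0,0,0,0,0,0,60]' 20; python3 go.py .4635 .2605 .12
```

```text
time: 1.72
position: [0.4366, 0.4112, 0.405]
tool_rot: [-0.112, 1.566, 0.109]
ft_force: [0.5, 0.2, -0.5]
grip_width: 0.695
t 1.73 grasp [0.4369 0.4109 0.241 ] tool shift mm [ 121.3 -152.4    5. ] jaw deg 98.05 tilt [ 0.0024 -0.0017 -1.    ] F [ 0.5  0.2 -0.5] w 60.4 q7 0.91
```

```bash
python3 -m crank '[20,-50,2,0,0,0,60, 25,-50,3,0,0,0,60, 40,-40,0,0,0,0,60, 36,-12,0,0,0,0,60, 0,0,0,0,0,0,60]'; python3 go.py .4635 .2605 .046;python3 - <<'E'
from h import *
snap("a1",{"top":(150,190,270,280),"side":(200,90,320,180)})
E
```

```text
time: 2.35
position: [0.4584, 0.2651, 0.2814]
tool_rot: [-0.118, 1.573, 0.114]
ft_force: [0.0, 0.5, 0.2]
grip_width: 0.691
t 2.35 grasp [0.4575 0.2646 0.1174] tool shift mm [71.4 -4.8  5.7] jaw deg 98.46 tilt [-0.005 -0.003 -1.   ] F [0.  0.5 0.2] w 60.1 q7 1.16
```

View pics/top_a1_c.png

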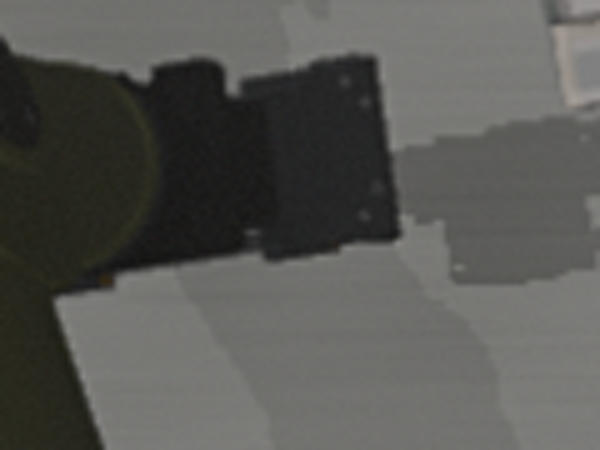

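View pics/side_a1_c.png

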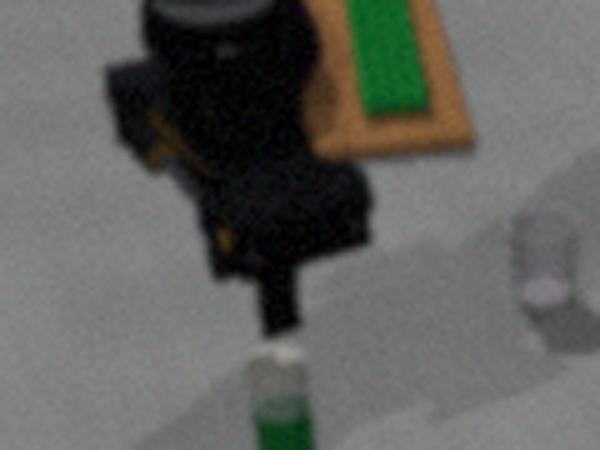

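```bash
python3 go.py .4635 .2605 .046; python3 -m crank '[12,-1,3,0,0,0,60, 22,-1,2,0,0,0,60, 22,0,0,0,0,0,60, 14,0,0,0,0,0,60, 0,0,0,0,0,0,60]'; python3 go.py .4635 .2605 .046
```

```text
t 2.45 grasp [0.4596 0.2678 0.1209] tool shift mm [74.9 -7.9  2.7] jaw deg 98.63 tilt [ 8.0e-04  1.4e-03 -1.0e+00] F [-0.2 -0.  -0. ] w 59.8 q7 1.16
time: 3.08
position: [0.4646, 0.2651, 0.2131]
tool_rot: [-0.118, 1.569, 0.117]
ft_force: [0.3, 0.8, 0.2]
grip_width: 0.687
t 3.08 grasp [0.4644 0.265  0.0491] tool shift mm [ 3.1 -4.3 -1.6] jaw deg 98.59 tilt [-1.1e-03 -7.0e-04 -1.0e+00] F [0.3 0.8 0.2] w 59.7 q7 1.17
```

```bash
python3 -m crank '[3,-4,-1,0,0,0,60, 0,0,0,0,0,0,60, 0,0,0,0,0,0,30, 0,0,0,0,0,0,30, 0,0,0,0,0,0,30]' 20; python3 go.py .4635 .2605 .046;python3 - <<'E'
from h import *
snap("a2",{"side":(200,90,320,190)})
E
```

```text
time: 3.7
position: [0.4645, 0.2607, 0.2109]
tool_rot: [-0.117, 1.567, 0.117]
ft_force: [-0.8, -0.5, -0.1]
grip_width: 0.43
t 3.7 grasp [0.4646 0.2608 0.0469] tool shift mm [ 0.9 -0.1 -1.1] jaw deg 98.55 tilt [ 3.e-04  3.e-04 -1.e+00] F [-0.8 -0.5 -0.1] w 37.4 q7 1.18
```

View pics/side_a2_c.png

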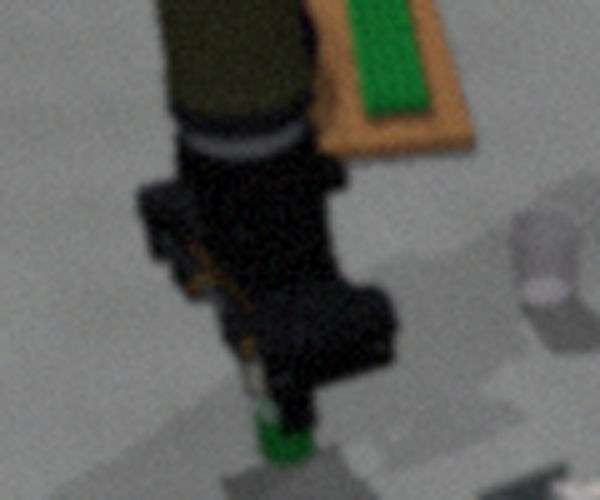

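```bash
python3 -m crank '[0,0,0,0,0,0,30, 0,0,0,0,0,0,30, -10,0,0,0,0,0,30, -35,0,0,0,0,0,30, -35,0,0,0,0,0,30]' 20; python3 go.py .5836 .0455 .13
```

```text
time: 4.42
position: [0.4644, 0.2604, 0.2918]
tool_rot: [-0.118, 1.568, 0.117]
ft_force: [0.1, -0.3, -0.3]
grip_width: 0.381
t 4.42 grasp [0.4643 0.2603 0.1278] tool shift mm [  -2.1 -230.1   86.1] jaw deg 98.54 tilt [-6.e-04 -6.e-04 -1.e+00] F [ 0.1 -0.3 -0.3] w 33.2 q7 1.17
```

```bash
python3 -m crank '[-4,-50,19,0,0,0,30, -4,-55,21,0,0,0,30, 0,-55,21,0,0,0,30, 0,-50,19,0,0,0,30, 0,-20,6,0,0,0,30]'; python3 -m crank '[0,0,0,0,0,0,30, 0,0,0,0,0,0,30, 0,0,0,0,0,0,30, 0,0,0,0,0,0,30, 0,0,0,0,0,0,30]';python3 go.py .5836 .0455 .13;python3 - <<'E'
from h import *
snap("a3",{"top":(240,110,370,220),"side":(250,110,390,220)})
E
```

```text
time: 5.05
position: [0.5848, 0.0415, 0.2994]
tool_rot: [-0.114, 1.567, 0.111]
ft_force: [-0.1, 0.4, -0.3]
grip_width: 0.383
time: 5.68
position: [0.5836, 0.0466, 0.2988]
tool_rot: [-0.118, 1.567, 0.118]
ft_force: [-0.1, 0.1, -0.8]
grip_width: 0.388
t 5.67 grasp [0.5836 0.0466 0.1348] tool shift mm [ 4.8 -1.1 -0.2] jaw deg 98.61 tilt [ 1.e-04  2.e-04 -1.e+00] F [-0.1  0.1 -0.8] w 33.7 q7 1.65
```

View pics/top_a3_c.png

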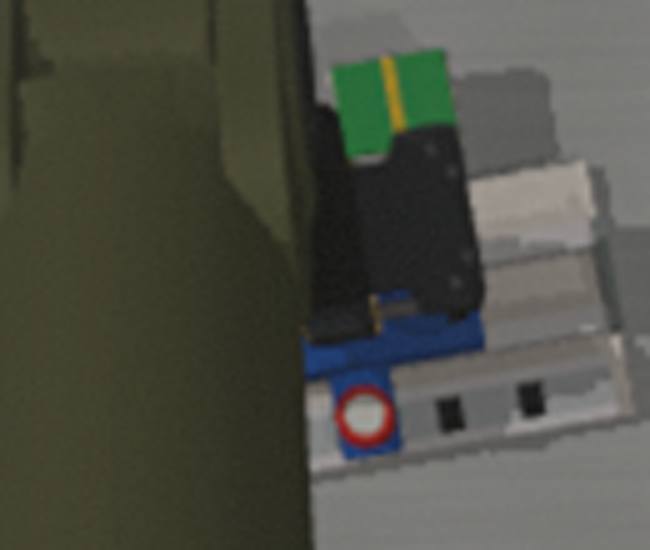

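View pics/side_a3_c.png

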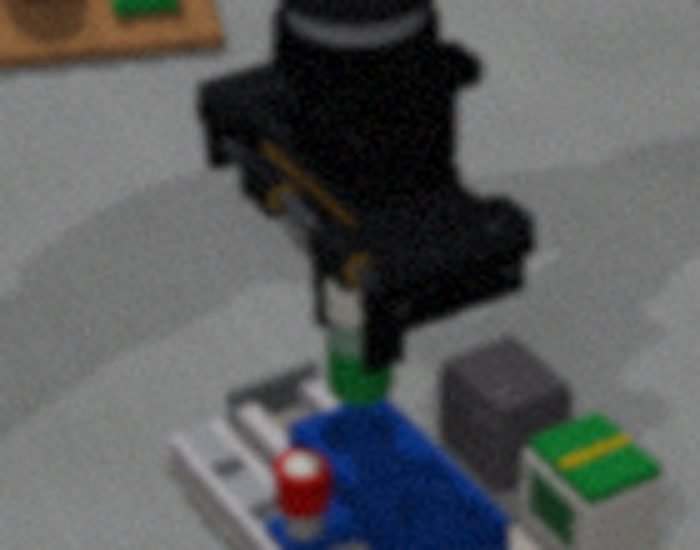

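```bash
cat > ov.py <<'E'
import sys
from fit import *
def ov(img,n,box,fn,circ,k=8):
    im=cv2.imread(img);x0,y0,x1,y1=box
    a=cv2.resize(im[y0:y1,x0:x1],None,fx=k,fy=k,interpolation=2)
    th=np.linspace(0,2*np.pi,40)
    for (c,R,z,col) in circ:
        pts=np.array([(proj(n,(c[0]+R*np.cos(u),c[1]+R*np.sin(u),z))-(x0-.5,y0-.5))*k for u in th]).astype(np.int32);cv2.polylines(a,[pts],True,col,1)
    cv2.imwrite(fn,a)
E
python3 - <<'E'
from ov import *
Y=(0,255,255);Wt=(255,255,255)
g=(.5836,.0466);b=.1348-.047
pk=[(W(qs,(10,s*36,0))[:2],.019,.058,Y) for s in(1,-1)]+[(W(qs,(-45,0,0))[:2],.014,.086,Y)]
ov("pics/side_a3.png","side",(295,155,375,225),"pics/o3.png",pk+[(g,.017,b,Wt),(g,.017,b+.064,Wt)])
E
```

```text
[0.5801 0.0096 0.1428] [[ 1.5484 -3.0654]
 [ 0.8613  0.4477]
 [-0.59    0.022 ]
 [-2.4225  0.3333]
 [ 0.4374  1.5201]
 [ 2.5584  0.7272]
 [-0.4426  0.5243]
 [-0.4891 -2.1015]
 [ 0.5795 -0.6568]
 [-0.1816 -1.013 ]]
```

View pics/o3.png

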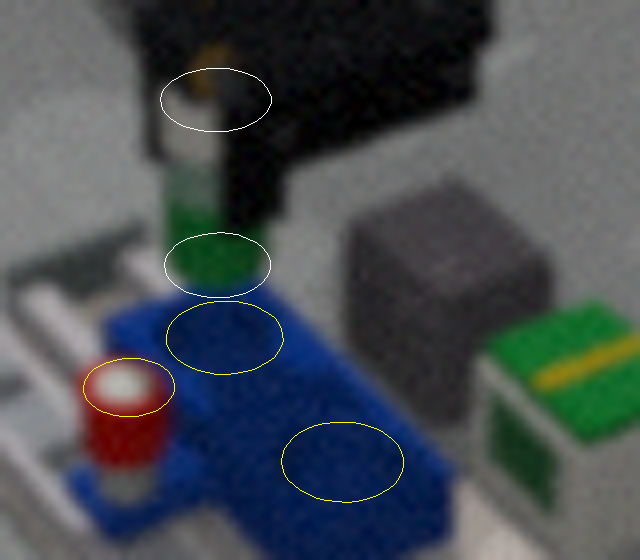

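```bash
python3 -m crank '[12,-0.8,1,0,0,0,30, 12,0,0,0,0,0,30, 0,0,0,0,0,0,30, 0,0,0,0,0,0,30, 0,0,0,0,0,0,30]';python3 go.py .5836 .0455 .085;python3 - <<'E'
from ov import *
snap("a4")
Y=(0,255,255);Wt=(255,255,255)
s=ctrl.get_state();p=s["position"];g=p[:2];b=p[2]-.164-.047
pk=[(W(qs,(10,s*36,0))[:2],.019,.058,Y) for s in(1,-1)]+[(W(qs,(-45,0,0))[:2],.014,.086,Y)]
ov("pics/side_a4.png","side",(295,155,375,225),"pics/o4.png",pk+[(g,.017,b,Wt),(g,.017,b+.064,Wt)])
E
```

```text
time: 6.4
position: [0.5851, 0.0454, 0.2752]
tool_rot: [-0.117, 1.567, 0.117]
ft_force: [-0.2, -0.4, -0.4]
grip_width: 0.386
t 6.4 grasp [0.5852 0.0454 0.1112] tool shift mm [26.2  0.3 -1.6] jaw deg 98.55 tilt [ 8.e-04  2.e-04 -1.e+00] F [-0.2 -0.4 -0.4] w 33.6 q7 1.66
[0.5801 0.0096 0.1428] [[ 1.5484 -3.0654]
 [ 0.8613  0.4477]
 [-0.59    0.022 ]
 [-2.4225  0.3333]
 [ 0.4374  1.5201]
 [ 2.5584  0.7272]
 [-0.4426  0.5243]
 [-0.4891 -2.1015]
 [ 0.5795 -0.6568]
 [-0.1816 -1.013 ]]
```

View pics/o4.png

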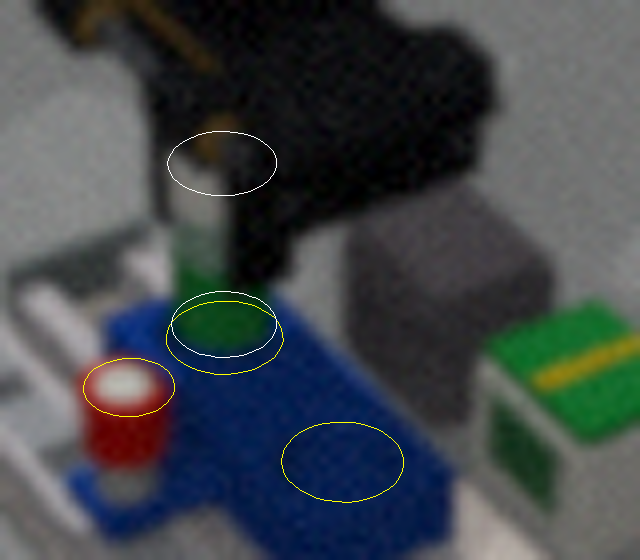

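```bash
python3 - <<'E'
import cv2,numpy as np
o=[]
for f in("pics/side0.png","pics/side_a4.png"):
    a=cv2.imread(f)[180:232,300:350].astype(float)
    a=np.clip(a*2.2,0,255).astype(np.uint8)
    o.append(cv2.resize(a,None,fx=8,fy=8,interpolation=cv2.INTER_CUBIC))
im=np.hstack(o)
for x in range(0,800,80): cv2.line(im,(x,0),(x,415),(90,90,90),1)
for y in range(0,416,80): cv2.line(im,(0,y),(800,y),(90,90,90),1)
cv2.imwrite("pics/enh.png",im)
E
```

```text
(no output)
```

View pics/enh.png

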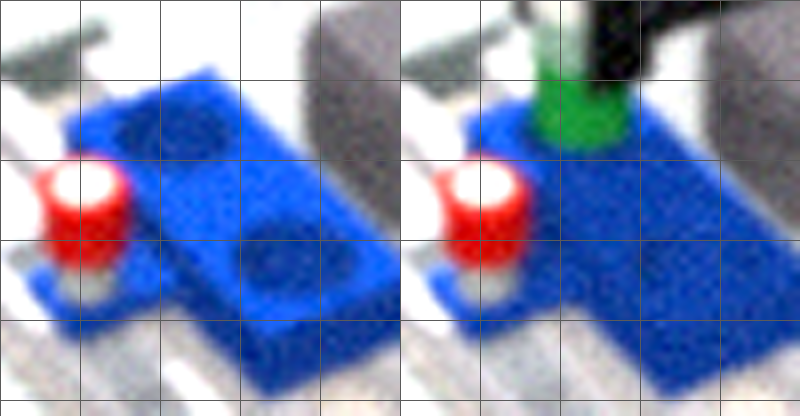

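```bash
python3 - <<'E'
import cv2,numpy as np
a=cv2.imread("pics/top0.png")[148:204,276:344].astype(float)
im=cv2.resize(np.clip(a*2.2,0,255).astype(np.uint8),None,fx=10,fy=10,interpolation=cv2.INTER_CUBIC)
for x in range(0,680,100): cv2.line(im,(x,0),(x,560),(90,90,90),1)
for y in range(0,560,100): cv2.line(im,(0,y),(680,y),(90,90,90),1)
cv2.imwrite("pics/enht.png",im)
a=cv2.imread("pics/side0.png")[180:232,300:360].astype(float)
im=cv2.resize(np.clip(a*2.2,0,255).astype(np.uint8),None,fx=10,fy=10,interpolation=cv2.INTER_CUBIC)
for x in range(0,600,100): cv2.line(im,(x,0),(x,520),(90,90,90),1)
for y in range(0,520,100): cv2.line(im,(0,y),(600,y),(90,90,90),1)
cv2.imwrite("pics/enhs.png",im)
E
```

```text
(no output)
```

View pics/enht.png

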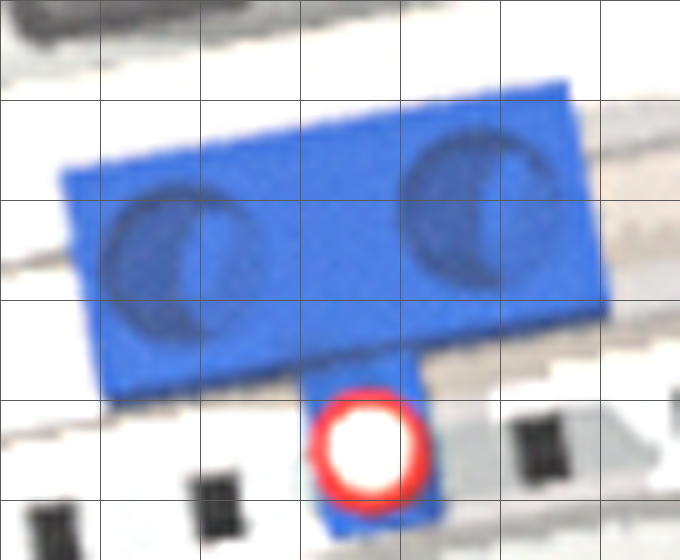

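View pics/enhs.png

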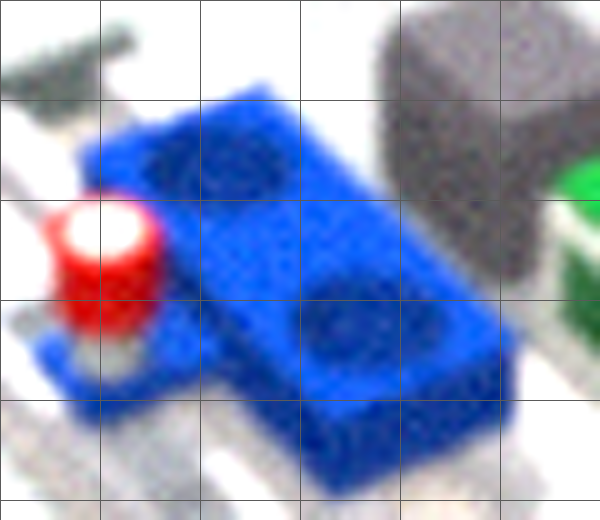

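```bash
python3 - <<'E' | tail -n +11
from fit import *
o=lambda x0,y0,x,y:(x0-.45+x/10,y0-.45+y/10)
T=[((10,36,58),o(276,148,184,264)),((10,-36,58),o(276,148,481.5,208)),((-45,0,86),o(276,148,370,451)),((-45,80,28),o(276,148,55,530)),((-45,40,28),o(276,148,217,507)),((-45,-40,28),o(276,148,541,447))]
S=[((10,36,58),o(300,180,218,166)),((10,-36,58),o(300,180,368,321)),((-45,0,86),o(300,180,105,229))]
for (l,a),(_,b) in zip(T,S):print(l,*tri(a,b),atz("top",a,l[2]/1e3),atz("side",b,l[2]/1e3))
for nm,oo in(("T",[("top",T)]),("S",[("side",S)]),("TS",[("top",T),("side",S)])):
    r=least_squares(ff,q,args=(oo,));print(nm,r.x,np.round(r.fun,1),W(r.x,(10,36,38)),W(r.x,(10,-36,38)),W(r.x,(-45,0,74)))
E
```

```text
(10, 36, 58) [0.5814 0.0451 0.0617] 0.08764388459024985 [0.5818 0.0454] [0.5834 0.0493]
(10, -36, 58) [ 0.593  -0.0253  0.0608] 0.03992122410409138 [ 0.5936 -0.0253] [ 0.5942 -0.0223]
(-45, 0, 86) [0.5331 0.0007 0.0898] 0.3031504172304267 [0.5329 0.001 ] [0.5354 0.0049]
T [0.578  0.0082 0.1547] [ 0.  -0.2  0.2  0.1 -0.1 -0.3 -0.1  0.5 -0.1 -0.1  0.1  0.1] [0.5823 0.0453 0.038 ] [ 0.5934 -0.0258  0.038 ] [0.5335 0.0013 0.074 ]
S [0.5793 0.0119 0.1573] [ 0.1  0.   0.1 -0.1 -0.2  0.1] [0.5835 0.0491 0.038 ] [ 0.5948 -0.0221  0.038 ] [0.5348 0.0049 0.074 ]
TS [0.5782 0.0089 0.1596] [-0.3 -0.2 -0.1 -0.1 -0.4 -0.4 -0.3  0.5 -0.3 -0.1 -0.1 -0.1  0.1  0.8
  0.3  0.7 -0.2  0.9] [0.5823 0.0461 0.038 ] [ 0.5938 -0.025   0.038 ] [0.5338 0.0018 0.074 ]
```

```bash
python3 -m crank '[0,1,-1.2,0,0,0,30, 3,0,0,0,0,0,30, 3,0,0,0,0,0,30, 3,0,0,0,0,0,30, 0,0,0,0,0,0,30]';python3 go.py .5839 .0462 .085
```

```text
time: 7.12
position: [0.5834, 0.0462, 0.2653]
tool_rot: [-0.117, 1.568, 0.117]
ft_force: [-1.1, 0.1, -1.1]
grip_width: 0.386
t 7.12 grasp [0.5833 0.0462 0.1013] tool shift mm [16.3 -0.1  0.6] jaw deg 98.55 tilt [-7.e-04 -1.e-04 -1.e+00] F [-1.1  0.1 -1.1] w 33.6 q7 1.66
```

```bash
python3 -m crank '[4,0,0,0,0,0,30, 4,0,0,0,0,0,30, 4,0,0,0,0,0,30, 2,0,0,0,0,0,30, 0,0,0,0,0,0,30]';python3 go.py .5839 .0462 .085
```

```text
time: 7.75
position: [0.5835, 0.0461, 0.2516]
tool_rot: [-0.117, 1.568, 0.117]
ft_force: [1.1, 0.0, -1.1]
grip_width: 0.379
t 7.75 grasp [0.5834 0.0461 0.0876] tool shift mm [2.6 0.  0.5] jaw deg 98.55 tilt [-3.e-04 -1.e-04 -1.e+00] F [ 1.1  0.  -1.1] w 33.0 q7 1.66
```

```bash
python3 -m crank '[1,0,0,0,0,0,30, 1,0,0,0,0,0,30, 1,0,0,0,0,0,30, 0,0,0,0,0,0,30, 0,0,0,0,0,0,30]';python3 go.py .5839 .0462 .085
```

```text
time: 8.38
position: [0.5836, 0.0462, 0.2489]
tool_rot: [-0.117, 1.567, 0.117]
ft_force: [0.3, -0.1, 0.0]
grip_width: 0.384
t 8.38 grasp [0.5837 0.0462 0.0849] tool shift mm [-0.1 -0.   0.2] jaw deg 98.55 tilt [ 3.e-04  1.e-04 -1.e+00] F [ 0.3 -0.1  0. ] w 33.4 q7 1.67
```

```bash
python3 -m crank '[0,0,0,0,0,0,50, 0,0,0,0,0,0,50, 0,0,0,0,0,0,50, -20,0,0,0,0,0,50, -50,0,0,0,0,0,55]';python3 go.py .5458 -.3064 .12
```

```text
time: 9.0
position: [0.5824, 0.0462, 0.3169]
tool_rot: [-0.118, 1.574, 0.117]
ft_force: [1.0, 0.7, 0.7]
grip_width: 0.605
t 9.0 grasp [0.5815 0.046  0.1529] tool shift mm [  33.5 -343.2  -87.5] jaw deg 98.55 tilt [-0.0058 -0.0011 -1.    ] F [1.  0.7 0.7] w 52.6 q7 1.65
```

```bash
python3 -m crank '[0,-50,-12,0,0,0,60, 0,-58,-15,0,0,0,60, 0,-58,-15,0,0,0,60, 0,-58,-15,0,0,0,60, 0,-58,-15,0,0,0,60]'; python3 go.py .5458 -.3064 .12; python3 -m crank '[17,-50,-12,0,0,0,60, 16,-11,-3,0,0,0,60, 0,0,0,0,0,0,60, 0,0,0,0,0,0,60, 0,0,0,0,0,0,60]'; python3 go.py .5458 -.3064 .047
python3 - <<'E'
from h import *
im=ctrl.get_image("top")
im=ctrl.get_image("side");cv2.imwrite("pics/b1.png",cv2.resize(im[100:350,270:450,::-1],None,fx=2.4,fy=2.4))
im=ctrl.get_image("top");cv2.imwrite("pics/b1t.png",cv2.resize(im[100:260,240:500,::-1],None,fx=3,fy=3))
E
```

```text
time: 9.62
position: [0.5539, -0.2451, 0.319]
tool_rot: [-0.117, 1.567, 0.117]
ft_force: [0.1, -0.4, 0.4]
grip_width: 0.689
t 9.62 grasp [ 0.554  -0.2451  0.155 ] tool shift mm [ 35.  -59.4 -17.3] jaw deg 98.57 tilt [ 8.e-04  1.e-04 -1.e+00] F [ 0.1 -0.4  0.4] w 60.0 q7 2.2
time: 10.25
position: [0.5496, -0.3041, 0.2866]
tool_rot: [-0.119, 1.566, 0.12]
ft_force: [-0.3, 0.8, 0.1]
grip_width: 0.689
t 10.25 grasp [ 0.5498 -0.304   0.1226] tool shift mm [75.5 -1.7 -4.5] jaw deg 98.73 tilt [ 1.6e-03  5.0e-04 -1.0e+00] F [-0.3  0.8  0.1] w 59.9 q7 2.32
```

View pics/b1.png

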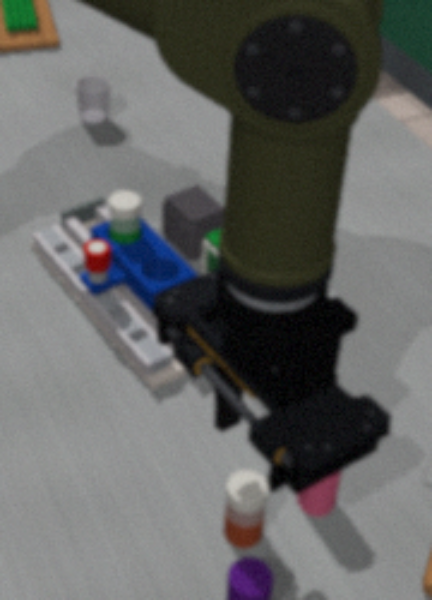

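View pics/b1t.png

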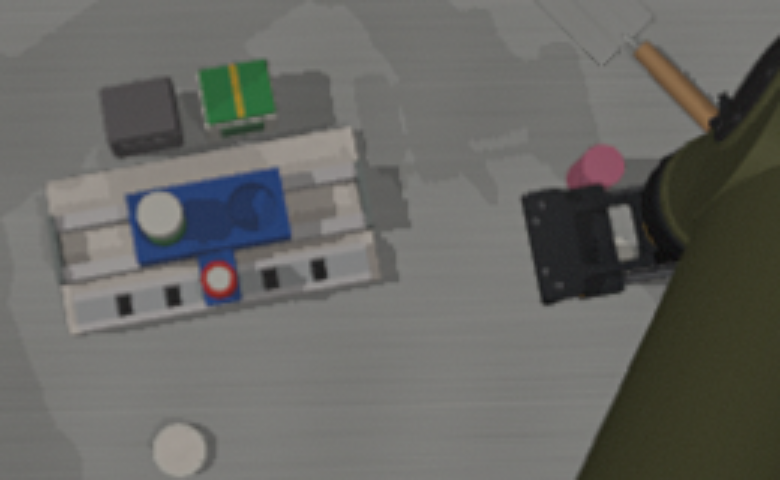

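```bash
python3 -m crank '[10,-2,-4,0,0,0,60, 25,0,0,0,0,0,60, 25,0,0,0,0,0,60, 15,0,0,0,0,0,60, 0,0,0,0,0,0,60]'; python3 go.py .5458 -.3064 .047
```

```text
time: 11.02
position: [0.5442, -0.3083, 0.2093]
tool_rot: [-0.116, 1.57, 0.118]
ft_force: [0.2, 0.1, 0.4]
grip_width: 0.693
t 11.03 grasp [ 0.5438 -0.3082  0.0453] tool shift mm [-1.7  1.5  2.2] jaw deg 98.54 tilt [-0.0025  0.001  -1.    ] F [0.2 0.1 0.4] w 60.3 q7 2.36
```

```bash
python3 -m crank '[-1.5,1,1.5,0,0,0,60, 0,0,0,0,0,0,60, 0,0,0,0,0,0,30, 0,0,0,0,0,0,30, 0,0,0,0,0,0,30]' 20; python3 go.py .5458 -.3064 .047;  python3 -m crank '[0,0,0,0,0,0,30, 0,0,0,0,0,0,30, 0,0,0,0,0,0,30, -10,0,0,0,0,0,30, -35,0,0,0,0,0,30]';python3 go.py .5954 -.0256 .13
```

```text
time: 11.65
position: [0.5462, -0.3073, 0.2124]
tool_rot: [-0.117, 1.567, 0.117]
ft_force: [-0.5, 0.6, 0.8]
grip_width: 0.43
t 11.65 grasp [ 0.5462 -0.3073  0.0484] tool shift mm [ 1.4  1.  -0.3] jaw deg 98.55 tilt [ 2.e-04  0.e+00 -1.e+00] F [-0.5  0.6  0.8] w 37.4 q7 2.35
time: 12.28
position: [0.5453, -0.3068, 0.2559]
tool_rot: [-0.116, 1.572, 0.119]
ft_force: [0.3, -0.1, -0.5]
grip_width: 0.383
t 12.28 grasp [ 0.5446 -0.3066  0.0919] tool shift mm [-37.9 270.4  91.8] jaw deg 98.54 tilt [-0.0043  0.0015 -1.    ] F [ 0.3 -0.1 -0.5] w 33.4 q7 2.33
```

```bash
python3 -m crank '[-20,40,14,0,0,0,30, -20,55,19,0,0,0,30, -5,55,19,0,0,0,30, 0,55,19,0,0,0,30, 0,45,15,0,0,0,30]'; python3 -m crank '[0,20,5,0,0,0,30, 0,0,0,0,0,0,30, 0,0,0,0,0,0,30, 0,0,0,0,0,0,30, 0,0,0,0,0,0,30]'; python3 go.py .594 -.025 .112
```

```text
time: 12.9
position: [0.5943, -0.0447, 0.3032]
tool_rot: [-0.118, 1.566, 0.119]
ft_force: [-0.1, 0.3, -0.5]
grip_width: 0.387
time: 13.52
position: [0.5959, -0.0284, 0.3023]
tool_rot: [-0.116, 1.568, 0.115]
ft_force: [0.0, 0.7, -1.2]
grip_width: 0.38
t 13.53 grasp [ 0.5959 -0.0284  0.1383] tool shift mm [26.3  3.7 -1.4] jaw deg 98.41 tilt [ 1.e-04 -4.e-04 -1.e+00] F [ 0.   0.7 -1.2] w 33.0 q7 1.8
```

```bash
python3 -m crank '[6,3.5,-1.4,0,0,0,30, 10,0,0,0,0,0,30, 10,0,0,0,0,0,30, 0,0,0,0,0,0,30, 0,0,0,0,0,0,30]'; python3 go.py .594 -.025 .112; python3 - <<'E'
from h import *
snap("b4")
a=cv2.imread("pics/side_b4.png")[180:232,300:360].astype(float)
im=cv2.resize(np.clip(a*2.2,0,255).astype(np.uint8),None,fx=10,fy=10,interpolation=cv2.INTER_CUBIC)
for x in range(0,600,100): cv2.line(im,(x,0),(x,520),(90,90,90),1)
for y in range(0,520,100): cv2.line(im,(0,y),(600,y),(90,90,90),1)
cv2.imwrite("pics/b4e.png",im)
E
```

```text
time: 14.15
position: [0.5942, -0.0236, 0.2762]
tool_rot: [-0.117, 1.568, 0.117]
ft_force: [0.1, -0.2, -0.4]
grip_width: 0.389
t 14.15 grasp [ 0.5942 -0.0236  0.1122] tool shift mm [ 0.2 -1.4 -0.4] jaw deg 98.55 tilt [ 0.e+00 -1.e-04 -1.e+00] F [ 0.1 -0.2 -0.4] w 33.9 q7 1.8
```

View pics/b4e.png

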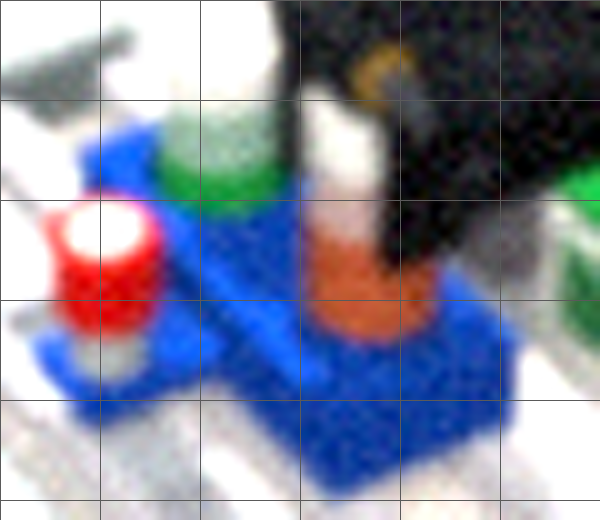

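```bash
python3 -m crank '[0,-1.5,-0.7,0,0,0,30, 3,0,0,0,0,0,30, 3,0,0,0,0,0,30, 3,0,0,0,0,0,30, 0,0,0,0,0,0,30]'; python3 go.py .594 -.025 .086
```

```text
time: 14.88
position: [0.5935, -0.0251, 0.2668]
tool_rot: [-0.117, 1.568, 0.117]
ft_force: [-0.3, 0.1, -1.1]
grip_width: 0.385
t 14.88 grasp [ 0.5934 -0.0251  0.1028] tool shift mm [16.8 -0.   0.6] jaw deg 98.55 tilt [-7.e-04 -0.e+00 -1.e+00] F [-0.3  0.1 -1.1] w 33.5 q7 1.8
```

```bash
python3 -m crank '[4,0,0,0,0,0,30, 4,0,0,0,0,0,30, 4,0,0,0,0,0,30, 2,0,0,0,0,0,30, 0,0,0,0,0,0,30]';python3 go.py .594 -.025 .086; python3 -m crank '[1,0,0,0,0,0,30, 1,0,0,0,0,0,30, 0.5,0,0,0,0,0,30, 0,0,0,0,0,0,30, 0,0,0,0,0,0,30]';python3 go.py .594 -.025 .086
```

```text
time: 15.5
position: [0.5936, -0.0251, 0.253]
tool_rot: [-0.117, 1.568, 0.117]
ft_force: [1.0, -0.2, -1.0]
grip_width: 0.383
t 15.5 grasp [ 0.5935 -0.0251  0.089 ] tool shift mm [3.  0.  0.5] jaw deg 98.55 tilt [-3.e-04  0.e+00 -1.e+00] F [ 1.  -0.2 -1. ] w 33.3 q7 1.81
time: 16.12
position: [0.5937, -0.0251, 0.2508]
tool_rot: [-0.117, 1.568, 0.117]
ft_force: [0.2, -0.2, -1.2]
grip_width: 0.383
t 16.12 grasp [ 0.5937 -0.0251  0.0868] tool shift mm [0.8 0.1 0.3] jaw deg 98.55 tilt [ 1.e-04  1.e-04 -1.e+00] F [ 0.2 -0.2 -1.2] w 33.4 q7 1.81
```

```bash
python3 -m crank '[1,0,0,0,0,0,30, 0,0,0,0,0,0,30, 0,0,0,0,0,0,50, 0,0,0,0,0,0,50, 0,0,0,0,0,0,50]';python3 go.py .594 -.025 .086; python3 -m crank '[-20,0,0,0,0,0,52, -45,0,0,0,0,0,60, 0,18,-30,0,0,0,60, 0,18,-27,0,0,0,60, 0,0,0,0,0,0,60]';python3 go.py .5345 .0018 .074; python3 - <<'E'
from h import *
snap("k1",{"top":(240,110,370,220),"side":(270,130,400,240)})
E
```

```text
time: 16.75
position: [0.5936, -0.0252, 0.2496]
tool_rot: [-0.117, 1.568, 0.117]
ft_force: [0.2, 0.0, 0.3]
grip_width: 0.559
t 16.75 grasp [ 0.5936 -0.0252  0.0856] tool shift mm [-0.4  0.1  0.4] jaw deg 98.55 tilt [-0. -0. -1.] F [0.2 0.  0.3] w 48.7 q7 1.81
time: 17.38
position: [0.5308, 0.0031, 0.3163]
tool_rot: [-0.118, 1.566, 0.12]
ft_force: [0.3, -0.6, -0.1]
grip_width: 0.69
t 17.38 grasp [0.531  0.0033 0.1523] tool shift mm [78.3 -2.1  3.2] jaw deg 98.67 tilt [ 0.0012  0.0015 -1.    ] F [ 0.3 -0.6 -0.1] w 60.1 q7 1.71
```

View pics/side_k1_c.png

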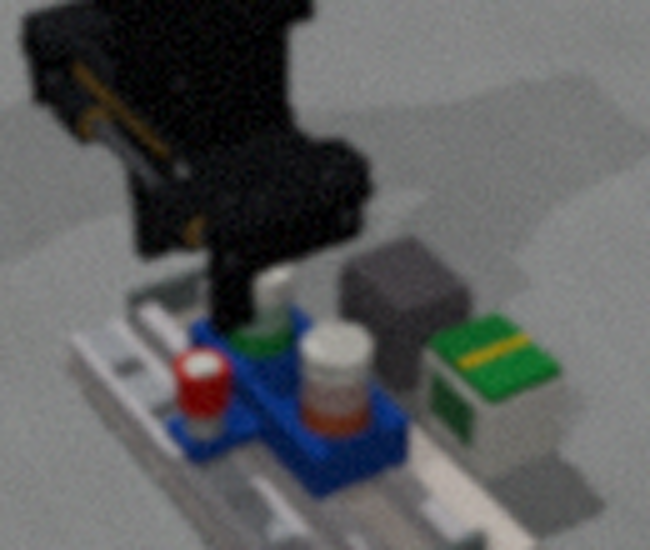

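View pics/top_k1_c.png

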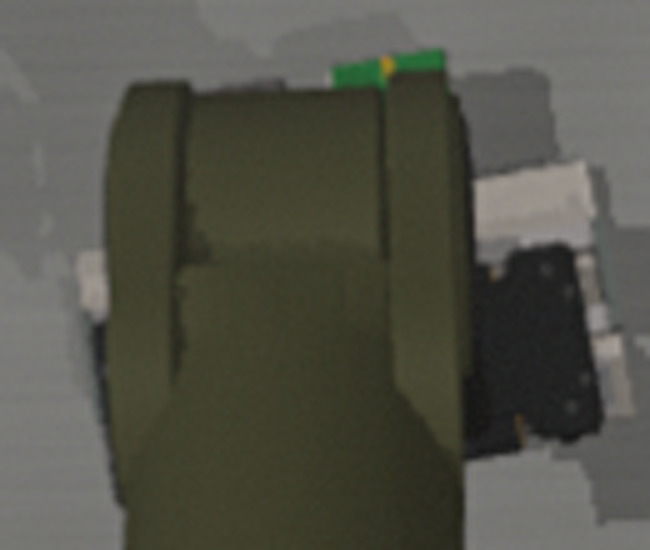

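```bash
python3 go.py .534 .0018 .074; python3 -m crank '[10,-0.5,1.5,0,0,0,60, 22,0,0,0,0,0,60, 22,0,0,0,0,0,60, 16,0,0,0,0,0,60, 0,0,0,0,0,0,60]';  python3 -m crank '[0,0,0,0,0,0,60, 0,0,0,0,0,0,60, 0,0,0,0,0,0,60, 0,0,0,0,0,0,60, 0,0,0,0,0,0,60]';python3 go.py .534 .0018 .074
```

```text
t 17.48 grasp [0.5329 0.0019 0.1522] tool shift mm [78.2 -0.3  0.9] jaw deg 98.56 tilt [ 2.7e-03  3.0e-04 -1.0e+00] F [ 0.2 -0.3 -0.6] w 59.9 q7 1.71
time: 18.1
position: [0.5331, 0.0014, 0.2431]
tool_rot: [-0.117, 1.571, 0.116]
ft_force: [-0.1, 0.3, 0.9]
grip_width: 0.691
time: 18.73
position: [0.5335, 0.0017, 0.2449]
tool_rot: [-0.117, 1.567, 0.117]
ft_force: [0.4, -0.8, -0.5]
grip_width: 0.688
t 18.73 grasp [0.5336 0.0018 0.0809] tool shift mm [ 6.9 -0.   0.4] jaw deg 98.55 tilt [ 3.e-04  1.e-04 -1.e+00] F [ 0.4 -0.8 -0.5] w 59.8 q7 1.73
```

```bash
python3 -m crank '[6,0,0.3,0,0,0,60, 0,0,0,0,0,0,20, 0,0,0,0,0,0,20, 0,0,0,0,0,0,20, 0,0,0,0,0,0,20]' 40;  python3 -m crank '[0,0,0,0,0,0,20, 0,0,0,0,0,0,20, 0,0,0,0,0,0,20, 0,0,0,0,0,0,20, 0,0,0,0,0,0,20]';python3 go.py .534 .0018 .074;python3 - <<'E'
from h import *
snap("k2",{"side":(270,130,400,240)})
E
```

```text
time: 19.35
position: [0.5338, 0.0019, 0.2389]
tool_rot: [-0.117, 1.567, 0.118]
ft_force: [-0.6, 1.2, 0.7]
grip_width: 0.321
time: 19.98
position: [0.5338, 0.0019, 0.2389]
tool_rot: [-0.117, 1.567, 0.117]
ft_force: [0.5, 1.5, 1.5]
grip_width: 0.31
t 19.98 grasp [0.5339 0.0019 0.0749] tool shift mm [ 0.9 -0.1  0.1] jaw deg 98.56 tilt [ 2.e-04  2.e-04 -1.e+00] F [0.5 1.5 1.5] w 27.0 q7 1.73
```

View pics/side_k2_c.png

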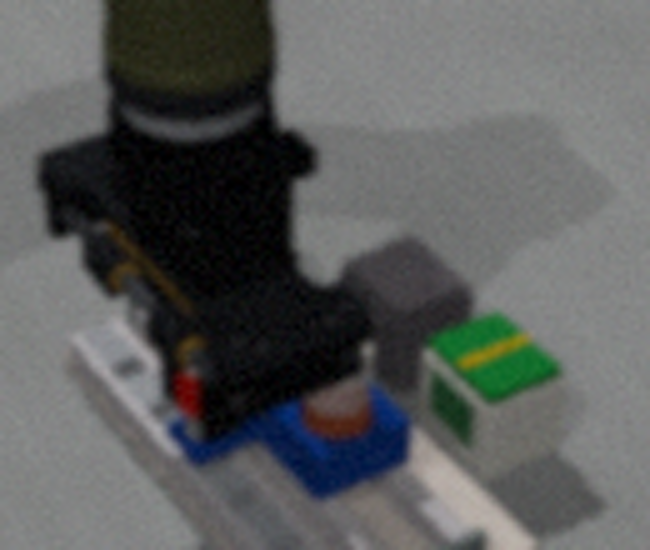

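```bash
python3 -m crank '[-4,0,0,0,0,0,20, -4,0,0,0,0,0,20, -4,0,0,0,0,0,20, -4,0,0,0,0,0,20, -2,0,0,0,0,0,20]' 45; python3 -m crank '[0,0,0,0,0,0,20, 0,0,0,0,0,0,20, 0,0,0,0,0,0,20, 0,0,0,0,0,0,20, 0,0,0,0,0,0,20]';python3 go.py .534 .0018 .093
```

```text
time: 20.7
position: [0.5338, 0.0019, 0.2568]
tool_rot: [-0.117, 1.567, 0.117]
ft_force: [3.9, 1.9, -8.5]
grip_width: 0.309
time: 21.32
position: [0.5338, 0.0018, 0.2567]
tool_rot: [-0.117, 1.568, 0.117]
ft_force: [3.6, 1.5, -8.6]
grip_width: 0.312
t 21.32 grasp [0.5338 0.0018 0.0927] tool shift mm [-0.3 -0.   0.2] jaw deg 98.55 tilt [ 0.e+00  1.e-04 -1.e+00] F [ 3.6  1.5 -8.6] w 27.1 q7 1.73
```

```bash
python3 -m crank '[0,-4,0,0,0,0,20, 0,-6,0,0,0,0,20, 0,-7,0.1,0,0,0,20, 0,-7,0,0,0,0,20, 0,-6,0.1,0,0,0,20]'; python3 go.py .534 .0018 .093; python3 -m crank '[0,-5,0,0,0,0,20, 0,-3.5,0,0,0,0,20, 0,-1.5,0,0,0,0,20, 0,0,0,0,0,0,20, 0,0,0,0,0,0,20]';python3 go.py .534 .0018 .093;python3 - <<'E'
from h import *
snap("k3",{"side":(270,130,400,240)})
E
```

```text
time: 21.95
position: [0.5386, -0.0285, 0.2568]
tool_rot: [-0.117, 1.567, 0.117]
ft_force: [3.5, 2.3, -8.2]
grip_width: 0.307
t 21.95 grasp [ 0.5386 -0.0285  0.0928] tool shift mm [-0.2 30.7 -0.1] jaw deg 98.53 tilt [ 3.e-04 -0.e+00 -1.e+00] F [ 3.5  2.3 -8.2] w 26.7 q7 1.79
time: 22.58
position: [0.54, -0.038, 0.2568]
tool_rot: [-0.117, 1.567, 0.117]
ft_force: [4.6, -0.0, -8.2]
grip_width: 0.305
t 22.57 grasp [ 0.5401 -0.0381  0.0928] tool shift mm [-0.2 40.3 -0.1] jaw deg 98.55 tilt [ 5.e-04 -5.e-04 -1.e+00] F [ 4.6 -0.  -8.2] w 26.5 q7 1.81
```

View pics/side_k3_c.png

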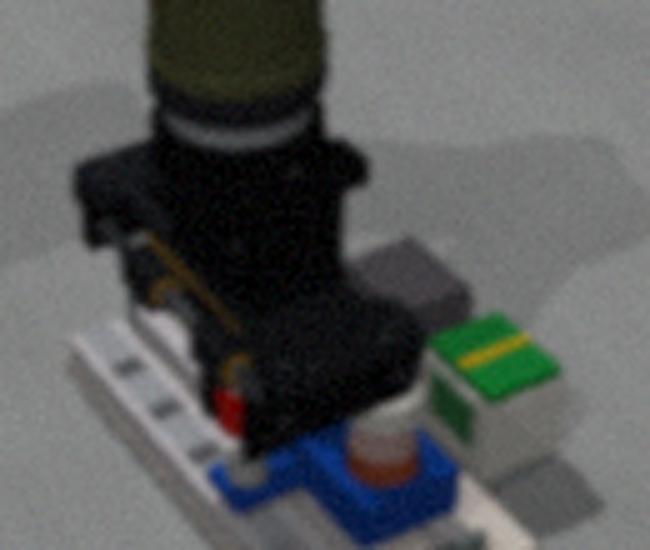

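```bash
python3 -m crank '[3,0,0,0,0,0,20, 3,0,0,0,0,0,20, 2,0,0,0,0,0,20, 0,0,0,0,0,0,20, 0,0,0,0,0,0,20]';python3 go.py .5402 -.038 .0749
```

```text
time: 23.3
position: [0.54, -0.0379, 0.2488]
tool_rot: [-0.117, 1.567, 0.117]
ft_force: [5.4, -0.5, -6.8]
grip_width: 0.31
t 23.3 grasp [ 0.5401 -0.0379  0.0848] tool shift mm [ 9.9 -0.1  0.1] jaw deg 98.55 tilt [ 3.e-04 -1.e-04 -1.e+00] F [ 5.4 -0.5 -6.8] w 27.0 q7 1.81
```

```bash
python3 -m crank '[3,0,0,0,0,0,20, 3,0,0,0,0,0,20, 2,0,0,0,0,0,20, 1,0,0,0,0,0,20, 0,0,0,0,0,0,20]';python3 go.py .5402 -.038 .0749; python3 -m crank '[0.5,0,0,0,0,0,20, 0.5,0,0,0,0,0,20, 0.5,0,0,0,0,0,20, 0,0,0,0,0,0,20, 0,0,0,0,0,0,20]';python3 go.py .5402 -.038 .0749
```

```text
time: 23.92
position: [0.54, -0.0377, 0.2398]
tool_rot: [-0.117, 1.567, 0.117]
ft_force: [5.0, -1.6, -5.8]
grip_width: 0.31
t 23.93 grasp [ 0.5401 -0.0377  0.0758] tool shift mm [ 0.9 -0.3  0.1] jaw deg 98.56 tilt [ 3.e-04  0.e+00 -1.e+00] F [ 5.  -1.6 -5.8] w 27.0 q7 1.82
time: 24.55
position: [0.5401, -0.0378, 0.2389]
tool_rot: [-0.117, 1.567, 0.117]
ft_force: [1.6, 0.4, 2.6]
grip_width: 0.303
t 24.55 grasp [ 0.5401 -0.0377  0.0749] tool shift mm [-0.  -0.3  0. ] jaw deg 98.55 tilt [ 5.e-04  3.e-04 -1.e+00] F [1.6 0.4 2.6] w 26.3 q7 1.82
```

```bash
python3 - <<'E'
from h import *
snap("k4",{"side":(270,130,400,240),"top":(240,110,370,220)})
for n in P:print(n,[(np.round(e["at"]),round(e["confidence"],2)) for e in ctrl.mark_of(n,"knob")])
E
```

```text
top []
side [(array([321., 213.]), 0.53)]
```

View pics/side_k4_c.png

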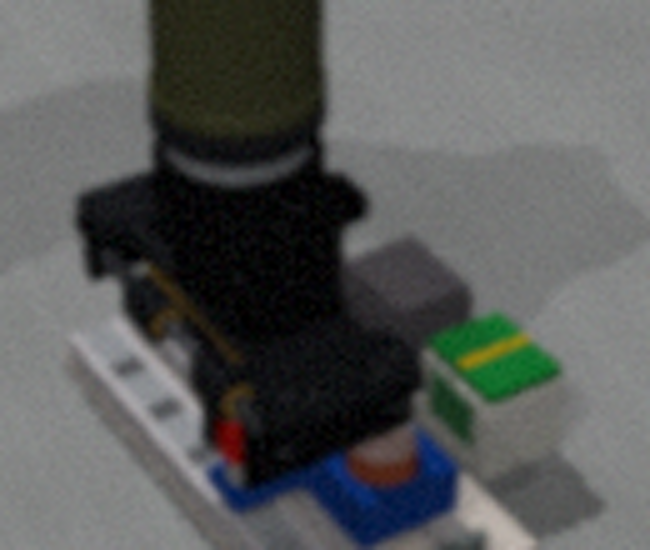

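View pics/side_k4.png

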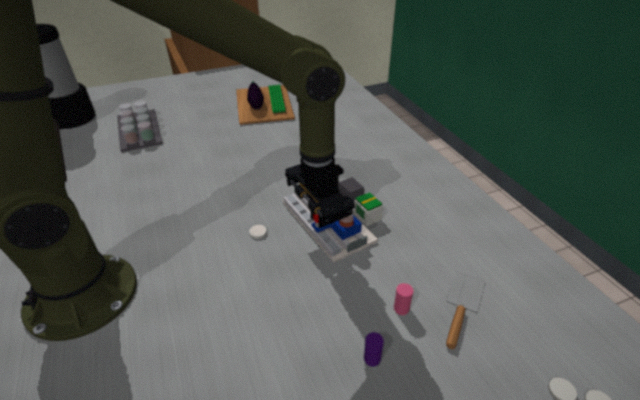

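View pics/top_k4.png

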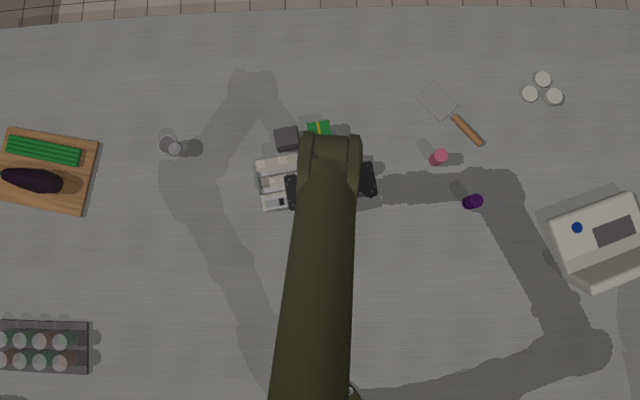

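```bash
python3 go.py .5402 -.038 .0749; python3 -c "
from bench import ctrl
print(ctrl.close_job())"
```

```text
t 24.75 grasp [ 0.5401 -0.0377  0.0748] tool shift mm [-0.1 -0.3  0. ] jaw deg 98.55 tilt [ 5.e-04  2.e-04 -1.e+00] F [1.5 0.1 4.5] w 26.9 q7 1.82
the job is handed in; nothing more can be done
None
```

I put the green jar in the left (+y) pocket and the brick-red jar in the right pocket. Then I lifted the red knob 18 mm, slid the carriage 40 mm towards the rail's −y side (the light head's side) and let the pin down. I handed the job in at 24.8 s of robot time with the fingers still gripping the knob.

**What the last checks showed:**
- **Pin:** the grasp height went back to its starting 74.9 mm. The wrist force along z went from about −6 N (the spring pulling down) to between +2.6 and +4.5 N, so the pin is on its home stop. The arm is pressing down on it lightly.
- **Grip:** the opening reads about 27 mm on the 28 mm knob.
- **Red jar:** seated in its pocket in the final side picture.
- **Bystanders:** the cup, cap, spatula, and pink and purple look-alikes are where they started.

**Not confirmed or disagreeing:**
- **Green jar:** hidden behind the gripper in the final pictures. It was last seen seated and upright just before I gripped the knob.
- **Knob from the top camera:** the network found no knob there because the arm blocked the view.
- **Camera disagreement:** the two cameras differed by about 4 mm in y at the rail. I set the pocket positions from both views and corrected them with close looks at the jars above the pockets.

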